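# Slide the buckle frame along the rail into the jig's corner pocket

## Task

Without gripping or lifting it, push the brass buckle frame on the jig board straight across, with the fingertips, until it lies flat against the long metal rail, and then, keeping it against the rail, drag it along to the left until it sits fully home in the corner pocket, touching both rail and end stop. Leave it there and move clear; do not disturb the black buckle, the clip or the other things around.

Things in the scene. Friction and masses are not known exactly. Their poses are not given: they have to be found in the camera images.
- jig: Setting jig, fixed to the table, turned at most 0.3 rad: blue plastic board 200 (x) x 340 (y) x 12 mm with aluminium bars on top. Origin: centre of the board's underside, at table height; x points across the board to the rail (away from the robot), y along the rail to the end stop (left), z up. Board top at z = 12 mm.
- rail_mid (a point): Middle of the rail's inner edge, at its top: jig x = 80, y = 0, z = 26 mm. The rail is an aluminium bar along the whole far edge of the board; its inner face is at jig x = 80 mm, its top 14 mm above the board. Axes as the jig's.
- stop_mid (a point): Middle of the end stop's inner edge, at its top: jig x = 34, y = 145, z = 26 mm. The stop is an aluminium bar across the board's left end, jig x = -12 to 80 mm, inner face at y = 145 mm, top 14 mm above the board. Axes as the jig's.
- pocket (a point): Where the underside centre of the seated buckle belongs: jig x = 50, y = 109, z = 12 mm. The pocket is 64 mm wide between rail and a short guide lip parallel to it (jig x = 4 to 16 mm, y = 100 to 145 mm, top 10 mm above the board). Open to the right, where the lip flares to the near side (from y = 84 mm). The buckle enters along the rail. Axes as the jig's.
- brass_buckle: Brass buckle frame, loose flat rectangular ring, 100 to 210 g: outside 60 mm (own x) by 72 mm (own y), 10 mm thick, open window 42 (x) by 52 mm (y) that takes shut fingertips. Origin: centre of its underside, on the board; z up. Starts clear of the rail by 15 mm or more, centre at jig y = -105 to -25 mm, turned up to 0.4 rad from the jig's axes.
- black_buckle: Bystander: black buckle frame, same shape and size as the brass one, lying on the near left part of the jig board; to be left alone. Origin: centre of its underside, z up.
- clip: Bystander: black binder clip, 32 x 48 mm, body 19 mm tall, wire arms up to 34 mm, on the near right part of the jig board. Origin: centre of its underside.
- spool_rust: Bystander: upright spool of rust-red thread, 44 mm across, 64 mm tall, on the table right of the jig. Origin: centre of its underside.
- edge_paint: Bystander: small brown jar with black cap, 43 mm across, 70 mm tall, on the table right of the jig. Origin: centre of its underside.
- beeswax: Bystander: yellow beeswax cake, 38 x 58 x 18 mm, on the green mat behind the jig. Origin: centre of its underside.
- tin: Bystander: round black and white tin, 66 mm across, 20 mm tall, on the green mat behind the jig. Origin: centre of its underside.
- awl: Bystander: awl with brown wooden handle, 152 mm long, 24 mm thick, lying on the green mat behind the jig. Origin: centre of its underside.
Not all that is in view belongs to the job. Of the things shaped like the brass_buckle, the brass one is meant.

How it is judged:
On the way, in this order (a step that is already met when the one before it is completed fails the run):
1. the fingertips press the brass buckle flat against the rail, still on the right of the pocket (x of brass_buckle in the frame of jig above 0.046 m and y of brass_buckle in the frame of jig below 0.03 m and angle between the x axis of brass_buckle and the x axis of jig, either way round below 0.1 rad and contact force between the fingers and brass_buckle above 0.3 N), for 0.1 s.
2. the brass buckle is home in the corner pocket (x of brass_buckle in the frame of jig above 0.0465 m and y of brass_buckle in the frame of jig above 0.106 m), for 0.1 s.
At the end, for the whole second after the job is handed in: The brass buckle lies flat on the board in the corner pocket, within 3.5 mm of the rail and 3 mm of the end stop, square to the rail within 0.07 rad, at rest and released (all of step 2 and angle between the x axis of brass_buckle and the x axis of jig, either way round below 0.07 rad and z of brass_buckle in the frame of jig below 0.015 m and angle between brass_buckle's own z axis and vertical below 0.06 rad and linear speed of brass_buckle below 0.01 m/s); the robot touches nothing.
It fails at once if the brass buckle is lifted (more than 6 mm) or tipped (z of brass_buckle in the frame of jig above 0.018 m or angle between brass_buckle's own z axis and vertical above 0.2 rad).
It fails at once if the brass buckle leaves the rail by more than 10 mm on its way to the pocket (right of it, within 75 mm of its home, until home) (y of brass_buckle in the frame of jig above 0.035 m and x of brass_buckle in the frame of jig below 0.04 m).
It fails at once if a bystander is moved more than 15 mm (distance of any of black_buckle, clip, spool_rust, edge_paint, beeswax, tin, awl from where it was at the start of the episode above 0.015 m).
It also fails if it takes over 43 s, if anything falls off the work surface, if the arm or the gripper's body presses on something with over 40 N, if the wrist force passes 120 N, or if a joint passes its speed limit or range.

## Robot

A 6-joint arm with a two-finger parallel gripper is mounted at the origin on a cart in front of the work surface, level with it; the furniture and walls round the work are solid. World frame = base frame: x ahead of the robot, y to its left, z up, the work surface at z = 0. Lengths are in m, angles in rad, forces in N, time in s.
With the tool pointing down it reaches from about 0.225 to 0.875 m from the base axis. Payload 3.4 kg.
Tool frame: the origin (TCP) lies at the very end of the fingers, on their centre line; the grasp point (between the pads) lies 19 mm behind it (grip_depth is the distance from the TCP to the grasp point, in m); x points along the fingers, z is the direction in which the jaws open and shut, and the axes are right-handed (so a half turn about x gives the same grasp; the last joint's range is limited). The gripper opens to 85 mm and grips with 20 to 120 N. Pads are 22 mm wide; open, the fingers measure 114 mm over their backs; the gripper's body (76 mm by 85 mm) begins 54 mm behind the grasp point. The pads swing forward as they close: fully open they stand 13 mm farther back than shut.
Start: joints at [0.99, 0.276, 1.505, -0, 1.361, -0.121], TCP at [0.255, 0.515, 0.231] pointing down, gripper open.
Joint ranges: [-2.89, 2.89], [-0.75, 2.08], [0.22, 2.7], [-1.18, 4.32], [0.11, 2.71], [-2.7, 2.7]. Speed limits (rad/s): [2.57, 2.57, 3.14, 3.14, 3.14, 3.14].

## Interface

Orientations are given as a unit quaternion [w, x, y, z].
In Python, from rig import get_state, get_image, sign_off, grip_depth gives the robot as it stands. The module is installed in compiled form; this text tells all that it offers.
- The arm moves only by the tool arm_command, never from a script. Its argument "series" is a list of rows, each an object with "dp": the shift along the tool's x, y, z scaled (see below), a list of three; "angular": the turn, a rotation vector about the tool's x, y, z scaled (see below), a list of three; "gripper": the finger opening in mm, from 0 to 85.4. A call has exactly 8 rows; each row shifts and turns the pose as measured when the row begins, along the tool's axes as they then stand; what a row does not reach is not made up. The controller multiplies each number of a shift by 0.12 m and each number of a turn by 90 degrees. A row lasts 1/8 s, in which the tool goes at most 62.5 mm and 10.7 degrees, less where a joint would pass 70% of its speed; a pose out of reach is approached as far as the arm can. A call with a number of a shift or a turn outside -1 to 1 is refused whole. A call with a gripper value outside its range is refused whole. The fingers move at their own pace and stop on an object; "grip_force" is the grip in N (left out, the last holds). Time passes only in rows, so rows that do not move let the fingers close, or fill a call up. It gives the time, the measured TCP pose, the force and the opening at its end, in the units of the state.
- get_state(): the state, without advancing time (a new reading comes with each control period).
- get_image(name): name is "scene" or "side" or "wrist"; returns a dict with "image" (480x640x3 uint8, blue, green, red), "depth" (480x640 float32, m along the optical axis (not along the pixel's ray), 0 where there is no reading), "mtx" (3x3 intrinsics, pixels), "view" (4x4, takes a point from world to camera coordinates); the wrist camera has in their place "mount" (4x4, takes a point from camera to tool coordinates, whose origin is the TCP and whose axes are the tool frame's). Camera axes: x right, y up, looking along -z (the intrinsics and any distortion apply to the point x, -y, -z); pixel columns grow to the right and rows downward; lengths in m; the calibration is good to about 2 mm. A picture is of the moment at which its call begins: read the wrist's pose just before it.
- sign_off(): hands the job in, once; it reports no verdict.
The state is a dict: "clock": time; "qpos": joint angles; "qd": joint speeds; "effort": joint torques, N m; "position": TCP position; "ee_rot": TCP orientation; "contact_force": force on the tool from outside, world axes, zero at the start; "moment": the same for the moment, N m; "width": finger opening in m.
Only numpy, scipy, OpenCV 4.12 (cv2) and the standard library are available. Lean on these libraries where they do the work, as an engineer would, in place of code of your own. Each camera call takes 0.05 s, during which the arm holds its last target. There are 200 camera calls.

## Working session

There is one attempt and no reset: what is moved stays moved. The work goes in short steps, Python scripts to look and compute and a tool call to move; the robot and the scene stay as the last step left them, time stands still between calls to the robot, and variables do not carry over. Pictures are saved under pics/ and viewed, about 8 in all and at most 12, crops included, and the job is handed in when it is done.

Besides the shell and the picture viewer there is one more tool, called after ">>>" as name(argument=value, ...), one argument or row to a line, values as JSON. arm_command: Moves the arm, as the interface text tells. Its arguments: {"type":"object","properties":{"series":{"type":"array","items":{"type":"object","properties":{"dp":{"type":"array","items":{"type":"number"}},"angular":{"type":"array","items":{"type":"number"}},"gripper":{"type":"number"}}}},"grip_force":{"type":"number"}},"required":["series"]}

```bash
mkdir -p pics
python3 - <<'E'
from rig import *
import cv2,pickle
s=get_state();print(s)
for n in("scene","side"):
    d=get_image(n);cv2.imwrite(f"pics/{n}0.png",d["image"]);pickle.dump(d,open(f"{n}.pkl","wb"));print(d.keys(),d["mtx"],d["view"])
print(grip_depth)
E
```

```text
{'clock': 0.0, 'qpos': array([ 9.89992922e-01,  2.76580070e-01,  1.50617612e+00, -5.16709934e-07,
        1.36071417e+00, -1.20999442e-01]), 'qd': array([-6.18052950e-04,  5.93167749e-05, -6.79292320e-04, -3.17642711e-04,
       -4.63210455e-05, -1.20472078e-03]), 'effort': array([-1.12648468e-03, -4.16760635e+01, -2.45804930e+01, -5.18684692e-05,
        1.10479421e-02,  4.67866045e-06]), 'position': array([0.25486593, 0.51480871, 0.23043111]), 'ee_rot': array([ 0.60018302, -0.37318281,  0.60138723,  0.37262357]), 'contact_force': array([-0.10251179, -0.33519554,  0.28073632]), 'moment': array([ 0.00824943,  0.02509556, -0.02536073]), 'width': 0.08555696397481108}
dict_keys(['image', 'depth', 'mtx', 'view']) [[476.76673128   0.         319.61089917]
 [  0.         476.76673128 239.61251905]
 [  0.           0.           1.        ]] [[-0.55954231 -0.82869186  0.01349821  0.28301254]
 [ 0.36684336 -0.23302698  0.90062443 -0.26717321]
 [-0.74319469  0.50888921  0.43438857 -0.57362047]
 [ 0.          0.          0.          1.        ]]
dict_keys(['image', 'depth', 'mtx', 'view']) [[506.31930919   0.         315.24033907]
 [  0.         506.31930919 237.26249544]
 [  0.           0.           1.        ]] [[ 0.94739518 -0.31897515  0.02640524 -0.59873202]
 [ 0.1576323   0.53680086  0.82885276 -0.09656178]
 [-0.27855778 -0.78108879  0.55884333 -1.30555633]
 [ 0.          0.          0.          1.        ]]
0.0187
```

View pics/scene0.png

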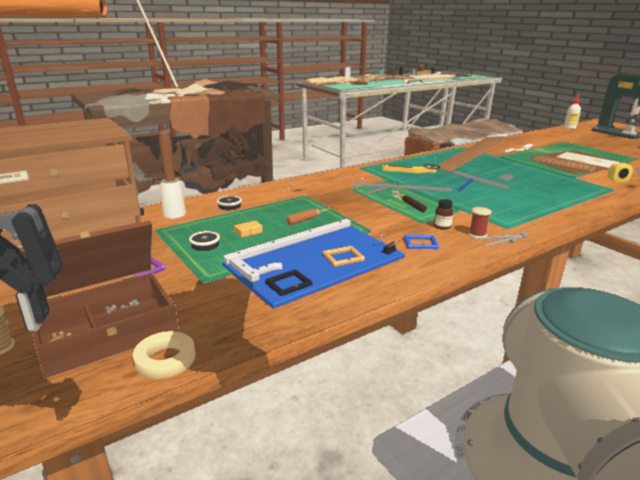

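The scene view shows the jig at about (312,258). Three things are buckle-shaped: brass/yellow (343,256), black (288,282) and blue on the table (421,242). By the description I choose (343,256), and I'll check it in the side view, enlarged.

```bash
cat > h.py <<'E'
import numpy as np,cv2
from scipy.spatial.transform import Rotation as R
def rot(q): return R.from_quat(q,scalar_first=True).as_matrix()
def ray(d,u,v):
    K=d["mtx"];return np.array([(u-K[0,2])/K[0,0],-(v-K[1,2])/K[1,1],-1.])
def c2w(d):
    if "view" in d: return np.linalg.inv(d["view"])
    T=np.eye(4);T[:3,:3]=rot(d["q"]);T[:3,3]=d["p"];return T@d["mount"]
def onz(d,u,v,z):
    T=c2w(d);r=T[:3,:3]@ray(d,u,v);return T[:3,3]+r*(z-T[2,3])/r[2]
def proj(d,P):
    c=np.linalg.inv(c2w(d))@np.append(P,1);K=d["mtx"]
    return np.array([K[0,2]+K[0,0]*c[0]/-c[2],K[1,2]-K[1,1]*c[1]/-c[2]])
E
python3 - <<'E'
from h import *
import pickle
d=pickle.load(open("side.pkl","rb"));s=pickle.load(open("scene.pkl","rb"))
c=[proj(d,onz(s,u,v,.015)) for u,v in((225,262),(350,225),(403,255),(275,304))]
print(c)
for p in((343,256),(288,282),(421,242)):print(onz(s,*p,.02),proj(d,onz(s,*p,.02)))
a=np.array(c);x0,y0=(a.min(0)-40).astype(int).clip(0);x1,y1=(a.max(0)+40).astype(int)
f=min(800/(x1-x0),600/(y1-y0));im=d["image"][y0:y1,x0:x1];print(x0,y0,f)
cv2.imwrite("pics/sidecrop.png",cv2.resize(im,None,fx=f*.99,fy=f*.99,interpolation=cv2.INTER_CUBIC))
E
```

```text
[array([307.64894969, 207.88527369]), array([350.74909517, 269.48199897]), array([282.01403992, 282.51095141]), array([248.03471322, 218.58302662])]
[ 0.53515014 -0.07886043  0.02      ] [291.03894676 251.17131778]
[0.5060981  0.07246261 0.02      ] [267.10373022 224.13219752]
[ 0.49516936 -0.26674818  0.02      ] [297.04002292 297.29508183]
208 167 3.870967741935484
```

View pics/sidecrop.png

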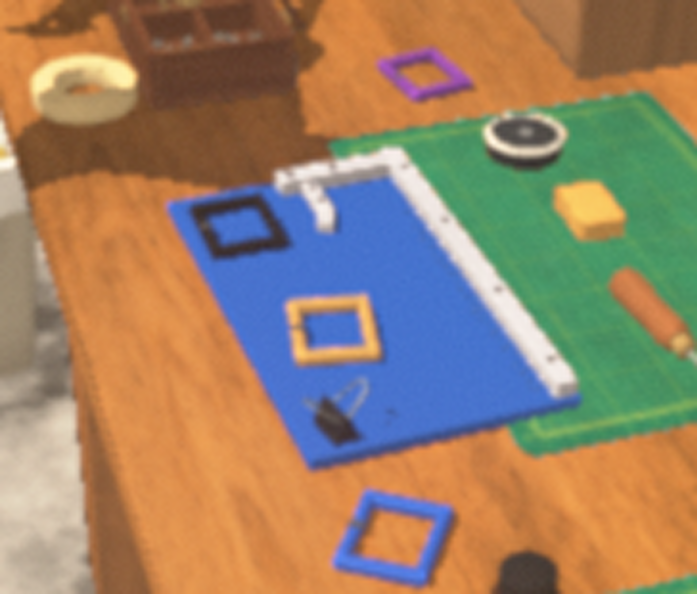

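In the side crop the brass buckle is at (335,330) on the board, with the clip near it at (335,410). Blue and purple look-alikes lie off the board. Next I estimate the jig pose and work out the approach.

Run:
```python
from h import *
from rig import get_state
import pickle
d=pickle.load(open("side.pkl","rb"))
f=3.871*.99
P=[onz(d,208+u/f,167+v/f,z) for u,v,z in((168,203,.012),(313,467,.012),(578,402,.012),(335,330,.022),(398,150,.026),(552,392,.026))]
print(np.round(P,4));nl,nr,fr,b=P[:4]
print(np.linalg.norm(nl-nr),np.linalg.norm(fr-nr))
e=nl-nr;print("yaw",np.arctan2(-e[0],e[1]))
e=P[4]-P[5];print("yaw rail",np.arctan2(-e[0],e[1]),"ctr",(nl+fr)/2)
s=get_state();print(np.round(rot(s["ee_rot"]),3))
```

```text
[[ 0.4707  0.1201  0.012 ]
 [ 0.4897 -0.222   0.012 ]
 [ 0.6821 -0.208   0.012 ]
 [ 0.5432 -0.0936  0.022 ]
 [ 0.6624  0.1254  0.026 ]
 [ 0.6615 -0.2091  0.026 ]]
0.3425912666074232 0.19299019140705864
yaw 0.055429499091364826
yaw rail -0.0026025118720107107 ctr [ 0.5764017  -0.04394994  0.012     ]
[[-0.001 -0.896  0.444]
 [-0.001  0.444  0.896]
 [-1.     0.    -0.002]]
```

>>> arm_command(
  series=[
    {"dp": [0,-0.394,-0.309],"angular": [-0.106,0,0],"gripper": 0},
    {"dp": [0,-0.337,-0.369],"angular": [-0.106,0,0],"gripper": 0},
    {"dp": [0,-0.272,-0.42],"angular": [-0.106,0,0],"gripper": 0},
    {"dp": [0,-0.2,-0.46],"angular": [0,0,0],"gripper": 0},
    {"dp": [0,-0.2,-0.46],"angular": [0,0,0],"gripper": 0},
    {"dp": [0,-0.2,-0.46],"angular": [0,0,0],"gripper": 0},
    {"dp": [0,-0.2,-0.46],"angular": [0,0,0],"gripper": 0},
    {"dp": [0,-0.2,-0.46],"angular": [0,0,0],"gripper": 0},
  ],
)

```text
clock: 1.1
position: [0.468, 0.0781, 0.2279]
ee_rot: [0.486, -0.513, 0.488, 0.513]
contact_force: [1.4, 0.5, 0.3]
width: 0.0001
```

Run:
```python
from h import *
from rig import *
s=get_state();print(s["clock"],s["position"],s["width"]);M=rot(s["ee_rot"]);print(np.round(M,3), np.arctan2(-M[0,2],M[1,2]))
d=get_image("wrist");print(np.round(d["mount"],3))
```

```text
1.1 [0.46802556 0.07812722 0.22794796] 0.00011589941070653418
[[-0.002 -0.999 -0.052]
 [-0.002 -0.052  0.999]
 [-1.     0.002 -0.002]] 0.05223391157845754
[[ 0.     0.311 -0.95  -0.144]
 [ 0.     0.95   0.311  0.079]
 [ 1.    -0.001  0.     0.001]
 [ 0.     0.     0.     1.   ]]
```

>>> arm_command(
  series=[
    {"dp": [0,-0.167,-0.392],"angular": [0,0,0],"gripper": 0},
    {"dp": [0,-0.167,-0.392],"angular": [0,0,0],"gripper": 0},
    {"dp": [0,-0.167,-0.392],"angular": [0,0,0],"gripper": 0},
    {"dp": [0,0,0],"angular": [0,0,0],"gripper": 0},
    {"dp": [0,0,0],"angular": [0,0,0],"gripper": 0},
    {"dp": [0,0,0],"angular": [0,0,0],"gripper": 0},
    {"dp": [0,0,0],"angular": [0,0,0],"gripper": 0},
    {"dp": [0,0,0],"angular": [0,0,0],"gripper": 0},
  ],
)

```text
clock: 2.15
position: [0.5384, -0.0698, 0.2269]
ee_rot: [-0.486, 0.512, -0.491, -0.511]
contact_force: [0.3, 0.7, 0.2]
width: -0.0003
```

```bash
cat >> h.py <<'E'
def wrist(name):
    from rig import get_state,get_image
    import pickle
    s=get_state();d=get_image("wrist");d["p"]=s["position"];d["q"]=s["ee_rot"]
    cv2.imwrite(f"pics/{name}.png",d["image"]);pickle.dump(d,open(name+".pkl","wb"))
    M=rot(d["q"]);print(s["clock"],d["p"].round(4),"yaw",np.arctan2(-M[0,2],M[1,2]).round(4),s["contact_force"].round(2));return d
E
python3 -c "
from h import *
wrist('w1')"
```

```text
2.15 [ 0.5384 -0.0698  0.2269] yaw 0.0463 [0.26 0.73 0.25]
```

View pics/w1.png

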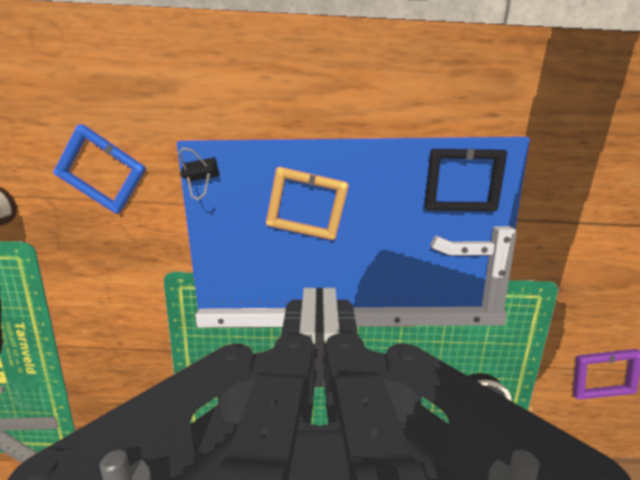

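Wrist view: the brass buckle is centred at about (307,204), with corners (278,168), (348,183), (335,240) and (267,226). The rail's inner edge runs from (197,311) to (487,307), the stop is on the right at x≈490, and the black buckle is at (465,180).

Run:
```python
from h import *
import pickle
d=pickle.load(open("w1.pkl","rb"))
nl,nr=onz(d,527,138,.012),onz(d,178,142,.012)
r1,r2=onz(d,197,311,.026),onz(d,485,307,.026)
st=onz(d,493,230,.026)
print(nl,nr,np.linalg.norm(nl-nr));e=nl-nr;print("yaw",np.arctan2(-e[0],e[1]));e=r2-r1;print("yaw rail",np.arctan2(-e[0],e[1]),r1,r2,st)
t=.5*(np.arctan2(-(nl-nr)[0],(nl-nr)[1])+np.arctan2(-e[0],e[1]))
J=np.array([[np.cos(t),-np.sin(t)],[np.sin(t),np.cos(t)]])
o1=(nl+nr)[:2]/2+J@[.1,0]; o2=(r1+r2)[:2]/2; print(t,"o",o1,"rail x",J.T@(o2-o1),"stop",J.T@(st[:2]-o1),"(80;34,145)")
C=np.array([onz(d,*p,.022)[:2] for p in((278,168),(348,183),(335,240),(267,226))])
print("buckle",C.mean(0),"jig",J.T@(C.mean(0)-o1),[np.linalg.norm(C[i]-C[i-1]).round(4) for i in range(4)])
for a,b in((0,1),(3,2)):e=C[b]-C[a];print("byaw",np.arctan2(-e[0],e[1]))
for a,b in((0,3),(1,2)):e=C[b]-C[a];print("byaw",np.arctan2(e[1],e[0]))
print("board z from depth")
Z=d["depth"]
for u,v in((380,160),(300,270),(312,178)):
    print((c2w(d)@np.append(ray(d,u,v)*Z[v,u],1))[:3])
print("tip px",proj(d,d["p"]))
```

```text
[0.46972656 0.12478683 0.012     ] [ 0.48914548 -0.20852166  0.012     ] 0.33387369235250036
yaw 0.058195308864671315
yaw rail 0.06614827095814137 [ 0.66402844 -0.19562712  0.026     ] [0.64369577 0.11130465 0.026     ] [0.55830168 0.10319241 0.026     ]
0.062171789911406344 o [ 0.57924281 -0.03565424] rail x [ 0.07407083 -0.01113066] stop [-0.01227389  0.1398795 ] (80;34,145)
buckle [ 0.54280983 -0.081929  ] jig [-0.03923772 -0.04392171] [np.float64(0.0592), np.float64(0.0686), np.float64(0.0593), np.float64(0.07)]
byaw -0.16325364462182224
byaw -0.16462580374449098
byaw -0.17571967468510782
byaw -0.15294943927792223
board z from depth
[ 0.49686236 -0.01307353  0.01278536]
[ 0.61618619 -0.0871013   0.01361739]
[ 0.51579426 -0.07811341  0.02333294]
tip px [316.95562801 302.61779972]
```

>>> arm_command(
  series=[
    {"dp": [0,-0.029,-0.1],"angular": [-0.01,0,0],"gripper": 0},
    {"dp": [0.4,0,0],"angular": [0,0,0],"gripper": 0},
    {"dp": [0.4,0,0],"angular": [0,0,0],"gripper": 0},
    {"dp": [0.4,0,0],"angular": [0,0,0],"gripper": 0},
    {"dp": [0.22,0,0],"angular": [0,0,0],"gripper": 0},
    {"dp": [0,0,0],"angular": [0,0,0],"gripper": 0},
    {"dp": [0,0,0],"angular": [0,0,0],"gripper": 0},
    {"dp": [0,0,0],"angular": [0,0,0],"gripper": 0},
  ],
)

```text
clock: 3.2
position: [0.549, -0.0889, 0.0565]
ee_rot: [-0.482, 0.522, -0.484, -0.511]
contact_force: [-0.0, 0.3, -0.2]
width: -0.0
```

```bash
python3 -c "
from h import *
wrist('w2')"
```

```text
3.2 [ 0.549  -0.0889  0.0565] yaw 0.066 [-0.05  0.28 -0.25]
```

View pics/w2.png

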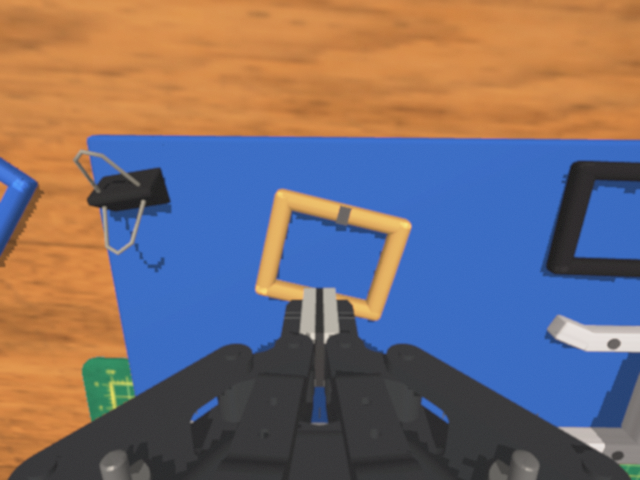

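The buckle's corners are now (279,189), (411,222), (376,320) and (257,292). The fingertips at (319,290) are over its far bar, so I compute the correction.

Run:
```python
from h import *
import pickle
d=pickle.load(open("w2.pkl","rb"));M=rot(d["q"]);print(M.round(3))
C=np.array([onz(d,*p,.022) for p in((279,189),(411,222),(376,320),(257,292))]);W=np.array([onz(d,*p,.022) for p in((288,210),(386,233),(365,303),(275,284))])
print(C.mean(0),W.mean(0),[np.linalg.norm(C[i]-C[i-1]).round(4) for i in range(4)])
e=C[1]-C[0];print(np.arctan2(-e[0],e[1]))
t=np.append(C.mean(0)[:2],.04);print("tool shift/0.12",(M.T@(t-d["p"]))/.12)
a,b=onz(d,90,136,.012),onz(d,620,139,.012);e=b-a;print(a,np.arctan2(-e[0],e[1]))
Z=d["depth"]
for u,v in((330,245),(300,290),(340,213),(318,293)):print((c2w(d)@np.append(ray(d,u,v)*Z[v,u],1))[:3])
```

```text
[[ 0.009 -0.998 -0.066]
 [-0.012 -0.066  0.998]
 [-1.    -0.009 -0.013]]
[ 0.54155169 -0.08269808  0.022     ] [ 0.54190678 -0.08384787  0.022     ] [np.float64(0.0587), np.float64(0.0687), np.float64(0.0591), np.float64(0.0679)]
-0.18070049261240928
tool shift/0.12 [0.13635814 0.05975798 0.05712827]
[ 0.48810274 -0.20813022  0.012     ] 0.06173891901367319
[ 0.5372893  -0.08331843  0.01331033]
[ 0.5611535  -0.09798258  0.02224007]
[ 0.51628708 -0.08003412  0.02308664]
[ 0.53820876 -0.08895193  0.0680162 ]
```

>>> arm_command(
  series=[
    {"dp": [0,0.06,0.055],"angular": [0,-0.008,0.006],"gripper": 0},
    {"dp": [0,0,0],"angular": [0,0,0],"gripper": 0},
    {"dp": [0,0,0],"angular": [0,0,0],"gripper": 0},
    {"dp": [0.12,0,0],"angular": [0,0,0],"gripper": 0},
    {"dp": [0,0,0],"angular": [0,0,0],"gripper": 0},
    {"dp": [0,0,0],"angular": [0,0,0],"gripper": 0},
    {"dp": [0,0,0],"angular": [0,0,0],"gripper": 0},
    {"dp": [0,0,0],"angular": [0,0,0],"gripper": 0},
  ],
)

```text
clock: 4.25
position: [0.542, -0.0824, 0.0427]
ee_rot: [-0.483, 0.517, -0.483, -0.516]
contact_force: [-0.1, 0.1, -0.1]
width: 0.0005
```

Run:
```python
from h import *
d=wrist('w3');M=rot(d["q"]);print(M.round(3))
print((M.T@(np.array([.5418,-.083,.017])-d["p"]))/.12)
```

```text
4.25 [ 0.542  -0.0824  0.0427] yaw 0.0667 [-0.07  0.08 -0.06]
[[ 0.002 -0.998 -0.067]
 [-0.001 -0.067  0.998]
 [-1.    -0.002 -0.001]]
[ 0.21436067  0.00236534 -0.00431128]
```

>>> arm_command(
  series=[
    {"dp": [0.07,0,0],"angular": [0,0,0],"gripper": 0},
    {"dp": [0.07,0,0],"angular": [0,0,0],"gripper": 0},
    {"dp": [0.07,0,0],"angular": [0,0,0],"gripper": 0},
    {"dp": [0,0,0],"angular": [0,0,0],"gripper": 0},
    {"dp": [0,-0.08,0],"angular": [0,0,0],"gripper": 0},
    {"dp": [0,-0.08,0],"angular": [0,0,0],"gripper": 0},
    {"dp": [0,0,0],"angular": [0,0,0],"gripper": 0},
    {"dp": [0,0,0],"angular": [0,0,0],"gripper": 0},
  ],
)

```text
clock: 5.3
position: [0.5633, -0.0811, 0.0158]
ee_rot: [-0.484, 0.517, -0.483, -0.516]
contact_force: [-0.6, -0.4, 0.7]
width: 0.0001
```

Run:
```python
from h import *
d=wrist('w4')
cv2.imwrite("pics/w4c.png",cv2.resize(d["image"][100:400,120:520],None,fx=2,fy=2))
```

```text
5.3 [ 0.5633 -0.0811  0.0158] yaw 0.0668 [-0.58 -0.37  0.74]
```

View pics/w4c.png

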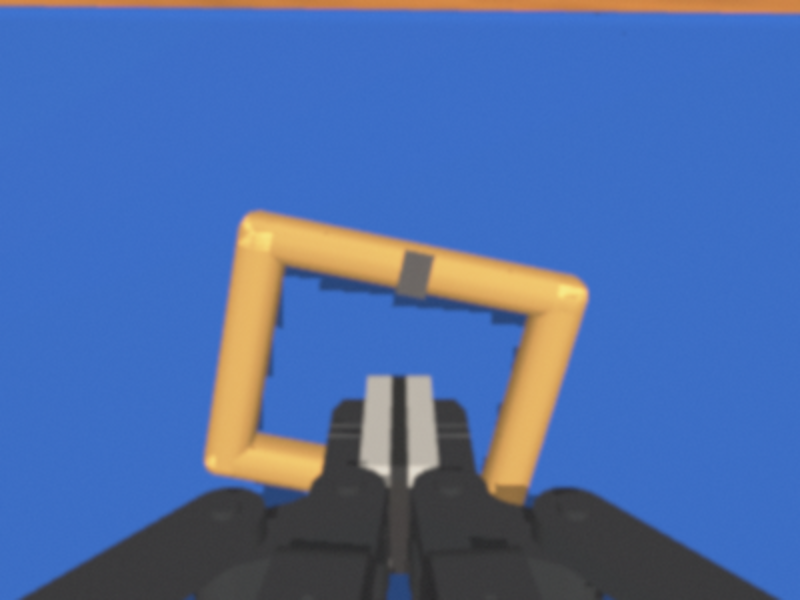

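Shut fingertips are inside the window, pushing the far bar. I continue toward the rail.

>>> arm_command(
  series=[
    {"dp": [0,-0.1,0],"angular": [0,0,0],"gripper": 0},
    {"dp": [0,-0.1,0],"angular": [0,0,0],"gripper": 0},
    {"dp": [0,-0.1,0],"angular": [0,0,0],"gripper": 0},
    {"dp": [0,-0.1,0],"angular": [0,0,0],"gripper": 0},
    {"dp": [0,-0.08,0],"angular": [0,0,0],"gripper": 0},
    {"dp": [0,0,0],"angular": [0,0,0],"gripper": 0},
    {"dp": [0,0,0],"angular": [0,0,0],"gripper": 0},
    {"dp": [0,0,0],"angular": [0,0,0],"gripper": 0},
  ],
)

```text
clock: 6.35
position: [0.6251, -0.077, 0.0158]
ee_rot: [-0.484, 0.517, -0.482, -0.515]
contact_force: [0.8, -0.5, -0.1]
width: -0.0002
```

Run:
```python
from h import *
d=wrist('w5')
cv2.imwrite("pics/w5c.png",cv2.resize(d["image"][100:400,120:520],None,fx=2,fy=2))
n=np.array([.998,.062]);print("gap",.650-n@d["p"][:2])
```

```text
6.35 [ 0.6251 -0.077   0.0158] yaw 0.0668 [ 0.83 -0.52 -0.06]
gap 0.030957549827210662
```

View pics/w5c.png

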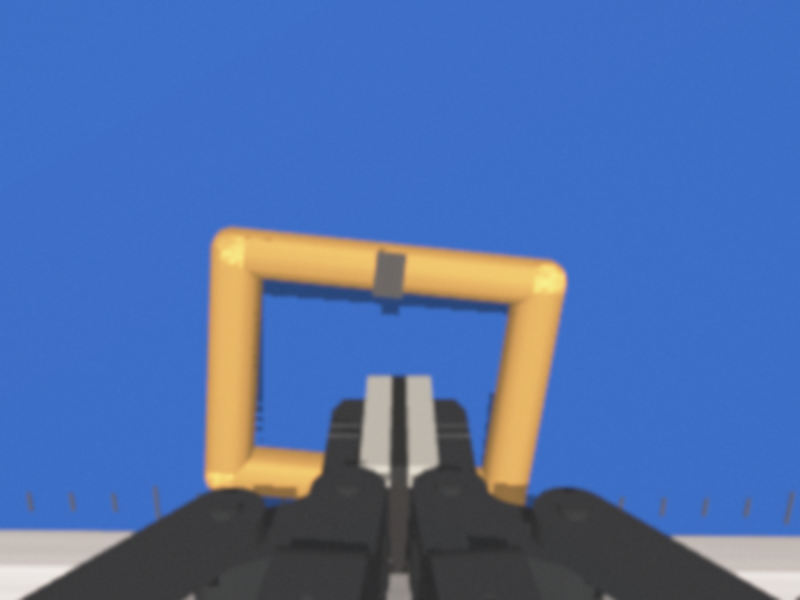

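>>> arm_command(
  series=[
    {"dp": [0,-0.035,0],"angular": [0,0,0],"gripper": 0},
    {"dp": [0,-0.035,0],"angular": [0,0,0],"gripper": 0},
    {"dp": [0,-0.03,0],"angular": [0,0,0],"gripper": 0},
    {"dp": [0,-0.025,0],"angular": [0,0,0],"gripper": 0},
    {"dp": [0,-0.025,0],"angular": [0,0,0],"gripper": 0},
    {"dp": [0,-0.025,0],"angular": [0,0,0],"gripper": 0},
    {"dp": [0,-0.025,0],"angular": [0,0,0],"gripper": 0},
    {"dp": [0,-0.025,0],"angular": [0,0,0],"gripper": 0},
  ],
)

```text
clock: 7.4
position: [0.6391, -0.0758, 0.0155]
ee_rot: [0.476, -0.51, 0.489, 0.523]
contact_force: [-6.5, -0.6, 4.9]
width: 0.0001
```

Run:
```python
from h import *
d=wrist('w6')
cv2.imwrite("pics/w6c.png",cv2.resize(d["image"][100:400,120:520],None,fx=2,fy=2))
n=np.array([.998,.062]);print("gap",.650-n@d["p"][:2])
```

```text
7.4 [ 0.6391 -0.0758  0.0155] yaw 0.0693 [-6.48 -0.6   4.91]
gap 0.01687941248819469
```

View pics/w6c.png

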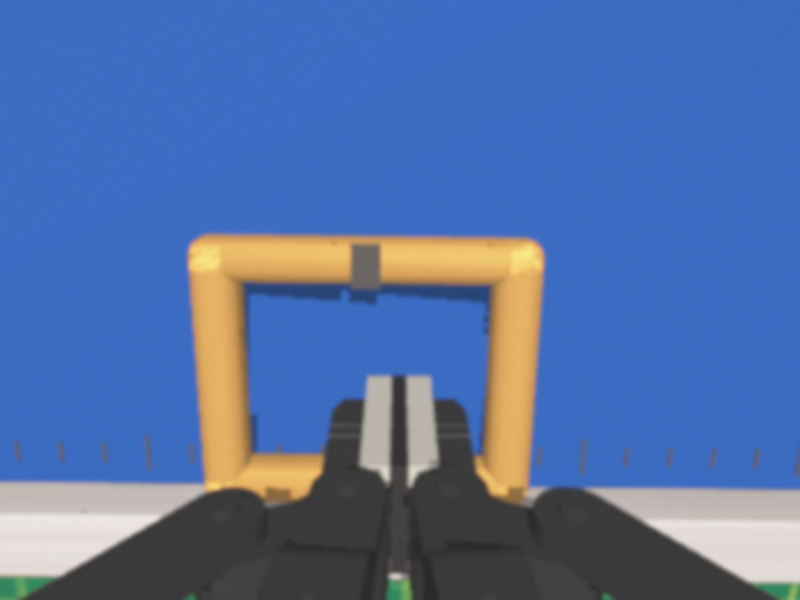

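The buckle lies flat against the rail with about 6.5 N of pressing force, so step 1 should be met. Next I drag it left, keeping light pressure on the rail.

>>> arm_command(
  series=[
    {"dp": [0,-0.02,0.04],"angular": [0,0,-0.01],"gripper": 0},
    {"dp": [0,-0.02,0.08],"angular": [0,0,-0.005],"gripper": 0},
    {"dp": [0,-0.02,0.12],"angular": [0,0,0],"gripper": 0},
    {"dp": [0,-0.02,0.12],"angular": [0,0,0],"gripper": 0},
    {"dp": [0,-0.02,0.12],"angular": [0,0,0],"gripper": 0},
    {"dp": [0,-0.02,0.1],"angular": [0,0,0],"gripper": 0},
    {"dp": [0,-0.02,0.03],"angular": [0,0,0],"gripper": 0},
    {"dp": [0,-0.02,0],"angular": [0,0,0],"gripper": 0},
  ],
)

```text
clock: 8.45
position: [0.6354, -0.0142, 0.015]
ee_rot: [0.464, -0.514, 0.496, 0.524]
contact_force: [-6.0, 0.3, 3.5]
width: 0.0002
```

Run:
```python
from h import *
d=wrist('w7');print(rot(d["q"]).round(3))
cv2.imwrite("pics/w7c.png",cv2.resize(d["image"][100:400,120:520],None,fx=2,fy=2))
n=np.array([.998,.062]);print("gap",.650-n@d["p"][:2],"to go",.044-np.array([-.062,.998])@d["p"][:2])
```

```text
8.45 [ 0.6354 -0.0142  0.015 ] yaw 0.0775 [-6.05  0.27  3.54]
[[-0.041 -0.996 -0.077]
 [-0.024 -0.077  0.997]
 [-0.999  0.042 -0.02 ]]
gap 0.016742284220003234 to go 0.0975190802661083
```

View pics/w7c.png

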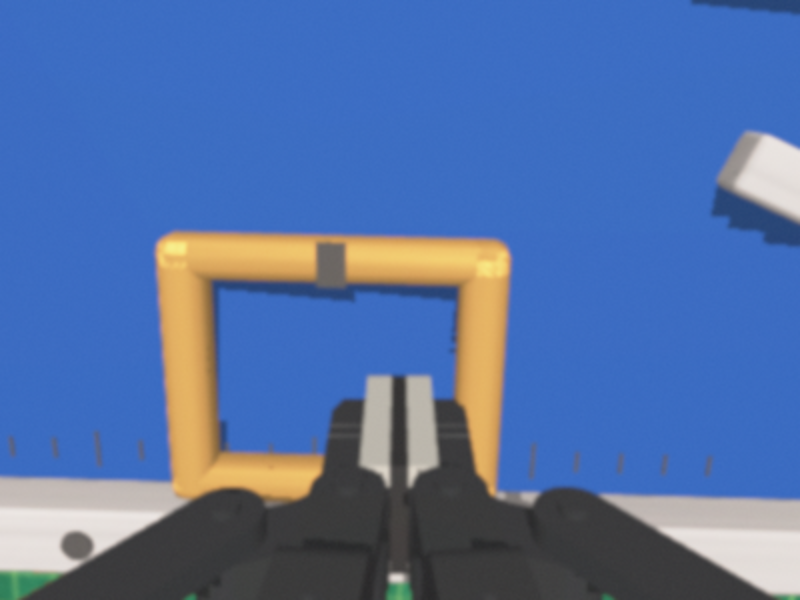

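>>> arm_command(
  series=[
    {"dp": [0,-0.012,0.05],"angular": [0.004,-0.006,-0.012],"gripper": 0},
    {"dp": [-0.004,-0.012,0.11],"angular": [0.004,-0.006,-0.012],"gripper": 0},
    {"dp": [-0.004,-0.012,0.12],"angular": [0,-0.003,-0.008],"gripper": 0},
    {"dp": [0,-0.012,0.12],"angular": [0,-0.003,-0.008],"gripper": 0},
    {"dp": [0,-0.012,0.12],"angular": [0,-0.002,-0.006],"gripper": 0},
    {"dp": [0,-0.012,0.08],"angular": [0,-0.002,-0.006],"gripper": 0},
    {"dp": [0,-0.012,0.03],"angular": [0,0,-0.005],"gripper": 0},
    {"dp": [0,-0.01,0],"angular": [0,0,-0.004],"gripper": 0},
  ],
)

```text
clock: 9.5
position: [0.6314, 0.0617, 0.0144]
ee_rot: [-0.492, 0.524, -0.471, -0.51]
contact_force: [-4.4, -4.8, 2.1]
width: 0.0002
```

Run:
```python
from h import *
d=wrist('w8');print(rot(d["q"]).round(3))
cv2.imwrite("pics/w8c.png",cv2.resize(d["image"][100:400,120:520],None,fx=2,fy=2))
n=np.array([.998,.062]);print("gap",.650-n@d["p"][:2],"to go",.044-np.array([-.062,.998])@d["p"][:2])
```

```text
9.5 [0.6314 0.0617 0.0144] yaw 0.0708 [-4.37 -4.77  2.07]
[[ 0.034 -0.997 -0.071]
 [ 0.009 -0.07   0.997]
 [-0.999 -0.035  0.006]]
gap 0.016041881328544116 to go 0.021545756652663527
```

View pics/w8c.png

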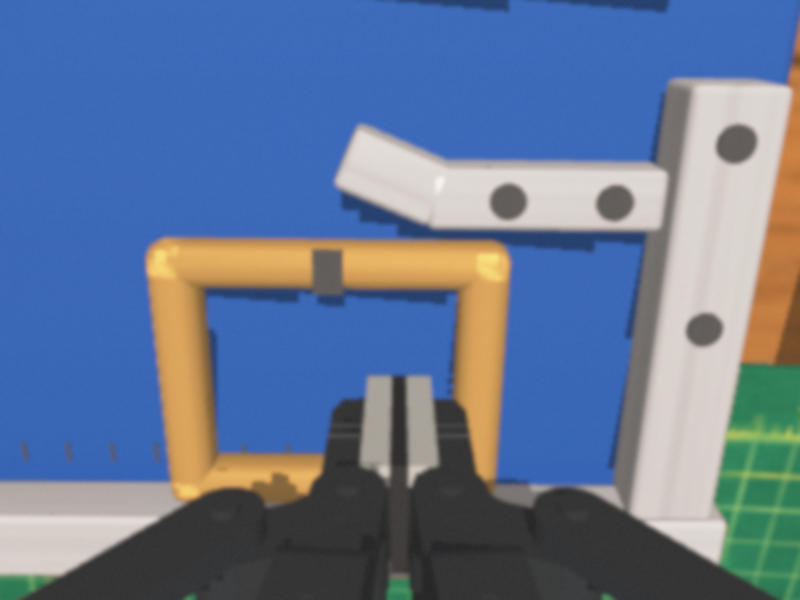

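The buckle is at the pocket mouth and on the rail, with about 24 mm left to the stop.

>>> arm_command(
  series=[
    {"dp": [-0.006,-0.012,0.04],"angular": [0.002,0,0.01],"gripper": 0},
    {"dp": [-0.004,-0.012,0.06],"angular": [0.002,0,0.008],"gripper": 0},
    {"dp": [0,-0.012,0.06],"angular": [0,0,0],"gripper": 0},
    {"dp": [0,-0.012,0.04],"angular": [0,0,0],"gripper": 0},
    {"dp": [0,-0.012,0.03],"angular": [0,0,0],"gripper": 0},
    {"dp": [0,-0.012,0.025],"angular": [0,0,0],"gripper": 0},
    {"dp": [0,-0.012,0.025],"angular": [0,0,0],"gripper": 0},
    {"dp": [0,-0.012,0.025],"angular": [0,0,0],"gripper": 0},
  ],
)

```text
clock: 10.55
position: [0.6295, 0.0901, 0.0149]
ee_rot: [0.469, -0.518, 0.491, 0.52]
contact_force: [-5.4, -11.9, 3.1]
width: -0.0002
```

Run:
```python
from h import *
d=wrist('w9');print(rot(d["q"]).round(3))
cv2.imwrite("pics/w9c.png",cv2.resize(d["image"][100:400,120:520],None,fx=2,fy=2))
n=np.array([.998,.062]);print("gap",.650-n@d["p"][:2],"to go",.044-np.array([-.062,.998])@d["p"][:2])
```

```text
10.55 [0.6295 0.0901 0.0149] yaw 0.0779 [ -5.41 -11.91   3.12]
[[-0.022 -0.997 -0.078]
 [-0.021 -0.077  0.997]
 [-1.     0.024 -0.02 ]]
gap 0.016173822210851507 to go -0.006923325152672834
```

View pics/w9c.png

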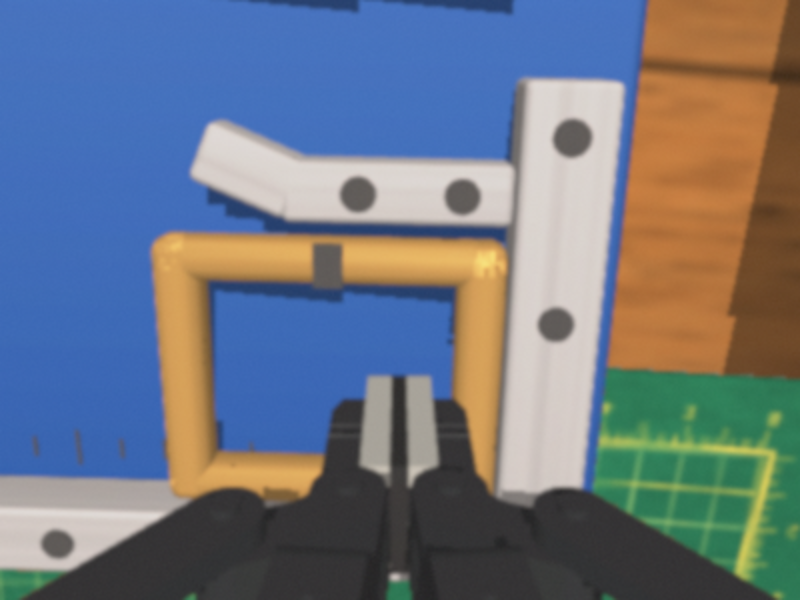

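Home, pressed on the stop with about 12 N and on the rail with about 5 N. I back off inside the window, then rise.

>>> arm_command(
  series=[
    {"dp": [0,0.03,-0.04],"angular": [0,0,0],"gripper": 0},
    {"dp": [0,0.03,-0.04],"angular": [0,0,0],"gripper": 0},
    {"dp": [0,0,0],"angular": [0,-0.012,-0.014],"gripper": 0},
    {"dp": [-0.1,0,0],"angular": [0,0,0],"gripper": 0},
    {"dp": [-0.2,0,0],"angular": [0,0,0],"gripper": 0},
    {"dp": [-0.4,0,0],"angular": [0,0,0],"gripper": 0},
    {"dp": [-0.4,0.1,0],"angular": [0,0,0],"gripper": 0},
    {"dp": [0,0,0],"angular": [0,0,0],"gripper": 0},
  ],
)

```text
clock: 11.6
position: [0.6159, 0.0829, 0.1558]
ee_rot: [-0.485, 0.521, -0.475, -0.517]
contact_force: [-0.6, -0.2, -0.1]
width: -0.0002
```

Run:
```python
from h import *
d=wrist('w10')
cv2.imwrite("pics/w10c.png",cv2.resize(d["image"][120:420,160:560],None,fx=2,fy=2))
```

```text
11.6 [0.6159 0.0829 0.1558] yaw 0.0775 [-0.63 -0.25 -0.09]
```

View pics/w10c.png

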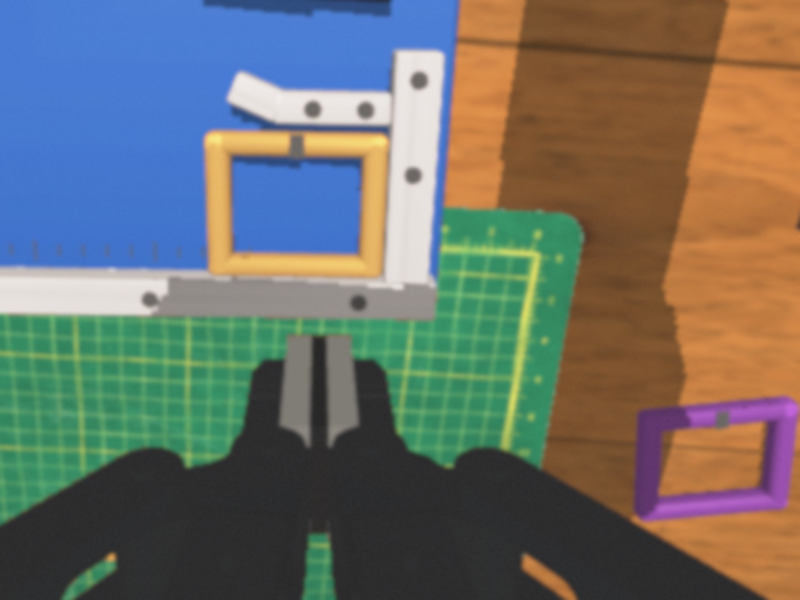

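The picture shows the buckle square in the pocket. Its edges meet the rail at y≈275 and the stop at x≈388, with no visible gap. The gripper is clear, so I hand in.

```bash
python3 -c "
from rig import *
print(sign_off());s=get_state();print(s['clock'],s['contact_force'])"
```

```text
the job is handed in; nothing more can be done
None
the job is handed in; nothing more can be done
```

The brass buckle is home in the corner pocket, and I handed the job in at about 11.6 s of the 43 s allowed. The hand-in gives no verdict.

- **How it was done:** I put the shut fingertips into the buckle's window, without gripping or lifting. I pushed it square against the rail, pressing with about 6.5 N. I then dragged it left along the rail to the stop, where the final force was about 12 N on the stop and 5 N on the rail. After backing off inside the window, I rose clear to about 0.156 m.
- **Last checks:** The last wrist picture shows the buckle flat and square, with no visible gap at the rail or the stop. Contact force was below 1 N, so the tool was free.
- **Not measured:** I judged the final gaps from the picture only. I did not re-check the bystanders at the end. The fingers stayed inside the window, and I saw no sign of contact with anything else.
- **Disagreements:** My first jig measurement came out 2–3% small. On that basis the stop was about 7 mm farther along than predicted, so I went by force and pictures instead. The tool also tilted by up to about 0.04 rad while pressing, which I corrected as I went.

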